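Set the torque collar of a tapping clutch head

ROBOT

A 6-joint arm with a two-finger parallel gripper is mounted at the origin on a cart in front of the work surface, level with it; the furniture and walls round the work are solid. World frame = base frame: x ahead of the robot, y to its left, z up, the work surface at z = 0. Lengths are in m, angles in rad, forces in N, time in s.
With the tool pointing down it reaches from about 0.325 to 0.775 m from the base axis. Payload 9.3 kg.
Tool frame: the origin (TCP) lies midway between the tips of the shut fingers; the grasp point (between the pads) lies 19 mm behind it; z points along the fingers, y is the line along which they close (so a half turn about z gives the same grasp; the last joint's range is limited). The gripper opens to 85 mm and grips with 20 to 120 N. Pads are 22 mm wide; open, the fingers measure 114 mm over their backs; the gripper's body (76 mm by 85 mm) begins 54 mm behind the grasp point. The pads swing forward as they close: fully open they stand 13 mm farther back than shut.
Start: joints at [1.015, 0.259, 0.021, 1.334, 0, 1.418], TCP at [0.216, 0.506, 0.231] pointing down, gripper open.
Joint ranges: [-3.04, 3.04], [-0.91, 1.82], [-1.04, 1.36], [-1.92, 1.95], [-1.52, 1.45], [-3.14, 3.14]. Speed limits (rad/s): [2.22, 2.22, 2.79, 3.14, 3.14, 3.14].

INTERFACE

Orientations are given as a unit quaternion [x, y, z, w].
In Python, from rig import telemetry, imaging, ticket gives the robot as it stands. The module is installed in compiled form; this text tells all that it offers.
- The arm moves only by the tool apply_moves, never from a script. Its argument "motion" is a list of rows, each an object with "linear": the shift along the world's x, y, z in mm, a list of three; "roll": the turn about the world's z in degrees. In form: [{"linear": [dx, dy, dz], "roll": roll}, ...]. A call has 1 to 12 rows; each row is the pose to reach, as a shift and turn from the pose commanded when the call began; what a row does not reach only later rows make up. A row lasts 1/10 s, in which the tool goes at most 50 mm and 8.59 degrees, less where a joint would pass 70% of its speed; a pose out of reach is approached as far as the arm can. A call with a gripper value outside its range is refused whole. "hand" is the closure, from 0 (fully open) to 1 (shut), set as the call begins (left out, the last holds). The fingers move at their own pace and stop on an object; "force" is the grip in N (left out, the last holds). Time passes only in rows, so rows that repeat a pose let the fingers close. It gives the time, the measured TCP pose, the force, the opening and the grip force at its end, in the units of the state.
- telemetry.get_state(): the state, without advancing time (a new reading comes with each control period).
- imaging.grab_frame(name): name is "side" or "top"; returns the picture (400x640x3 uint8, blue, green, red); there is no depth.
- imaging.get_calibration(name): a dict with "fx", "fy", "cx", "cy" (pixels), "distortion" ([k1, k2, p1, p2, k3] as OpenCV has them; the pictures are not rectified), "world_from_camera" (4x4, takes a point from camera to world coordinates). Camera axes: x right, y down, z forward; pixel columns grow to the right and rows downward; lengths in m; the calibration is good to about 2 mm. A picture is of the moment at which its call begins. get_calibration takes no time and is no camera call.
- ticket.job_done(): hands the job in; it is judged then, once.
Trained networks look in the newest picture that a camera, given by its name, has taken for a name from the list of things; names that differ only in an ending like _2 or _b are one class to them, and where a whole thing is asked for, a point or a joint stands for the part that bears it (a point fixed in the world has none). Each returns a list of dicts, best first, with "conf" (0 to 1); they miss things now and then, are a little off and sometimes report something else, mostly with a low value. They report only what shows in the picture. A call takes as long as a camera call. They do not tell look-alikes from the thing itself.
- imaging.recognise(camera, label): "extent" ([left, top, width, height] in pixels, round what is visible of it).
The state is a dict: "time_s": time; "qpos": joint angles; "joint_velocities": joint speeds; "joint_efforts": joint torques, N m; "ee_pos": TCP position; "tool_rot": TCP orientation; "ft_force": force on the tool from outside, world axes, zero at the start; "moment": the same for the moment, N m; "gripper_width": opening from 0.0 (shut) to 1.0 (fully open); "finger_force": force on a finger pad.
Only numpy, scipy, OpenCV 4.12 (cv2) and the standard library are available. Lean on these libraries where they do the work, as an engineer would, in place of code of your own. Each camera call takes 0.05 s, during which the arm holds its last target. There are 200 camera calls.

TASK

Lift the tapping clutch head out of its parking cup by its tang, seat its foot fully down in the pocket of the holding block and let go of it. Then take hold of its detented torque collar and turn it counter-clockwise (seen from above) until it clicks into place with its pointer at the wide stop mark, and leave it there, with the head still upright and fully seated. Leave the loose valve body and the aluminium cup standing where they are.

Things in the scene. Friction and masses are not known exactly. Their poses are not given: they have to be found in the camera images.
- clutch_head: Steel clutch head, 0.6 kg, upright in the cup; may go into the block either way round. Origin: centre of the foot's underside; z up. Foot 40 mm along x, 26 along y, z 0-30 mm, edges rounded; barrel 56 mm across, z 30-38; torque collar 60 mm across, z 40-62; index disc 47 mm across, z 62-68, four marks on its top near the rim; rectangular tang 30 mm along x, 22 along y, z 66-112.
- tang (a point): Point on the head's axis 95 mm above the foot's underside: where to take the tang, across its 22 mm width (head's y), tips then clear of the cup's rim. Axes as the head's.
- collar_grip (a point): Point on the head's axis 56 mm above the foot's underside, in the upper half of the knurled collar: where to take the collar from above, across its 60 mm diameter, at any yaw. Axes as the head's.
- stop_mark (a point): The wide stop mark (5 mm wide, 7.5 mm long; the other three marks are 1.2 mm lines): a dark bar on top of the index disc, at x -22.5, y 0, z 68 mm in the head's frame.
- pointer (a point): The dark pointer bar on top of the collar, 4 mm wide, 27 mm from the head's axis; it turns with the collar.
- torque_collar (a joint): Turn of the collar on the barrel (rad), counter-clockwise from above positive. Four click positions, pointer at a mark: 0, 0.5, 1.0 (the wide stop mark), 1.5; hard ends -0.03 and 1.53. Starts at or between the first two. About 0.25 N m carries it over the crests (0.25, 0.75, 1.25); let go between crests, it snaps into the position between them.
- parking_cup: Dark steel cup fixed to the bench, 86 mm across (89 at the rim band), 72 mm tall, inner diameter 78 mm, floor 6 mm thick; too narrow for fingers beside the collar, whose top is 4 mm below the rim. Origin: centre of its underside.
- holding_block: Steel block fixed to the bench: base 112 mm along x, 92 along y, 10 thick, with a walled pocket for the foot, 44 mm along x, 30 along y (2 mm free all round), straight for 8 mm above its floor, then lips flaring outwards at 50 degrees to 30 mm above the bench. Origin: centre of the underside. It keeps the head from turning but for 0.08 rad of play either way.
- block_seat (a point): Centre of the pocket's floor, 10 mm above the bench: where the head's origin comes to stand. Axes as the block's; the head's x lies along the block's x, either way round.
- valve_body: Bystander, loose: aluminium valve body with a thin steel stem, 42 mm across, 64 mm tall. Origin: centre of its underside.
- alu_cup: Bystander, loose: thin turned aluminium cup, 45 mm across, 52 mm tall. Origin: centre of its underside.
Things that resemble listed ones, but are neither listed nor needed, are in the scene too. What is shaped like the clutch_head but green or turquoise is not meant.

How it is judged:
By the outcome, as a careful person would: the job done as asked, in the order asked, and still so for the second after the job is handed in, with the robot touching nothing.
It also fails if it takes over 54 s, if anything falls off the work surface, if the arm or the gripper's body presses on something with over 40 N, if the wrist force passes 120 N, or if a joint passes its speed limit or range.

## Working session

There is one attempt and no reset: what is moved stays moved. The work goes in short steps, Python scripts to look and compute and a tool call to move; the robot and the scene stay as the last step left them, time stands still between calls to the robot, and variables do not carry over. Pictures are saved under pics/ and viewed, at most 10 in all, crops included, and the job is handed in when it is done.

Besides the shell and the picture viewer there is one more tool, called as name(argument=value, ...), one argument or row to a line, values as JSON. apply_moves: Moves the arm, as the interface text tells. Its arguments: {"type":"object","properties":{"motion":{"type":"array","items":{"type":"object","properties":{"linear":{"type":"array","items":{"type":"number"}},"roll":{"type":"number"}}}},"hand":{"type":"number"},"force":{"type":"number"}},"required":["motion"]}

```bash
mkdir -p pics; cat > h.py <<'E'
import numpy as np, cv2
from rig import telemetry, imaging, ticket
def cal(n):
    c=imaging.get_calibration(n); K=np.array([[c['fx'],0,c['cx']],[0,c['fy'],c['cy']],[0,0,1]]); return K,np.array(c['distortion']),np.array(c['world_from_camera'])
def ray(n,uv):
    K,d,T=cal(n); p=cv2.undistortPoints(np.array([[uv]],float),K,d)[0,0]
    return T[:3,3],T[:3,:3]@np.array([p[0],p[1],1])
def atz(n,uv,z):
    o,r=ray(n,uv); return o+r*(z-o[2])/r[2]
def tri(obs):
    A=np.zeros((3,3));b=np.zeros(3);
    for n,uv in obs:
        o,r=ray(n,uv); r=r/np.linalg.norm(r); P=np.eye(3)-np.outer(r,r); A+=P;b+=P@o
    return np.linalg.solve(A,b)
def proj(n,X):
    K,d,T=cal(n); W=np.linalg.inv(T); return cv2.projectPoints(np.atleast_2d(np.array(X,float)),cv2.Rodrigues(W[:3,:3])[0],W[:3,3],K,d)[0][:,0]
E
python3 - <<'E'
from h import *
np.set_printoptions(precision=3,suppress=True)
for n in('side','top'):
    im=imaging.grab_frame(n); cv2.imwrite(f'pics/{n}0.png',im); print(n,cal(n)[2])
    for l in('clutch_head','parking_cup','holding_block','valve_body','alu_cup','stop_mark','pointer'):
        print(l,[(np.round(d['extent']),round(d['conf'],2)) for d in imaging.recognise(n,l)])
s=telemetry.get_state();print(s)
E
```

```text
side [[ 0.957 -0.141  0.253  0.252]
 [-0.29  -0.503  0.814 -0.909]
 [ 0.013 -0.853 -0.522  0.614]
 [ 0.     0.     0.     1.   ]]
clutch_head [(array([256., 199.,  22.,  47.]), 0.92), (array([308., 201.,  25.,  30.]), 0.83), (array([270., 140.,  20.,  34.]), 0.8), (array([384., 244.,  21.,  27.]), 0.28)]
parking_cup [(array([302., 212.,  38.,  46.]), 0.66)]
holding_block [(array([318., 275.,  70.,  42.]), 0.63)]
valve_body [(array([263., 254.,  16.,  27.]), 0.93), (array([322., 272.,  70.,  45.]), 0.46), (array([303., 215.,  36.,  44.]), 0.42)]
alu_cup [(array([382., 243.,  24.,  28.]), 0.65)]
stop_mark [(array([252., 202.,  28.,  43.]), 0.88), (array([306., 202.,  29.,  29.]), 0.86), (array([274., 142.,  17.,  35.]), 0.75)]
pointer [(array([272., 156.,  19.,  11.]), 0.64), (array([253., 217.,  25.,  19.]), 0.6), (array([308., 222.,  25.,   7.]), 0.43)]
top [[ 0.017 -0.997  0.076  0.409]
 [-1.    -0.016  0.012 -0.07 ]
 [-0.011 -0.076 -0.997  1.291]
 [ 0.     0.     0.     1.   ]]
clutch_head [(array([344., 197.,  25.,  20.]), 0.93), (array([325., 238.,  23.,  26.]), 0.65)]
parking_cu
[... 271 characters left out ...]
.,  24.,  21.]), 0.84), (array([325., 240.,  22.,  18.]), 0.74), (array([346., 194.,  24.,  23.]), 0.64)]
pointer [(array([324., 237.,  23.,  23.]), 0.62), (array([211., 198.,  16.,  15.]), 0.52), (array([343., 195.,  26.,  22.]), 0.45)]
{'time_s': 0.8, 'qpos': array([1.015, 0.259, 0.022, 1.334, 0.   , 1.418]), 'joint_velocities': array([ 0.   , -0.002,  0.001,  0.001,  0.002,  0.001]), 'joint_efforts': array([  0.001, -55.532,  34.472,   0.001,   0.   ,  -0.   ]), 'ee_pos': array([0.216, 0.506, 0.231]), 'tool_rot': array([0.2 , 0.98, 0.  , 0.  ]), 'ft_force': array([ 0.199, -0.54 ,  0.485]), 'moment': array([ 0.009, -0.002,  0.009]), 'finger_force': 0.0, 'gripper_width': 1.0005773244321468}
```

```bash
python3 - <<'E'
import cv2
t=cv2.imread('pics/top0.png')[130:290,180:460]; cv2.imwrite('pics/tc.png',cv2.resize(t,None,fx=2.85,fy=2.85,interpolation=cv2.INTER_CUBIC))
s=cv2.imread('pics/side0.png')[130:330,230:430]; cv2.imwrite('pics/sc.png',cv2.resize(s,(600,600),interpolation=cv2.INTER_CUBIC))
E
```

```text
(no output)
```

View pics/tc.png

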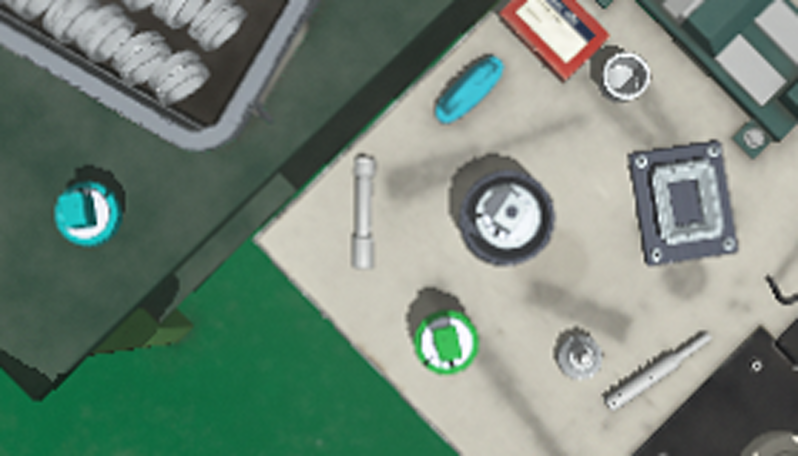

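View pics/sc.png

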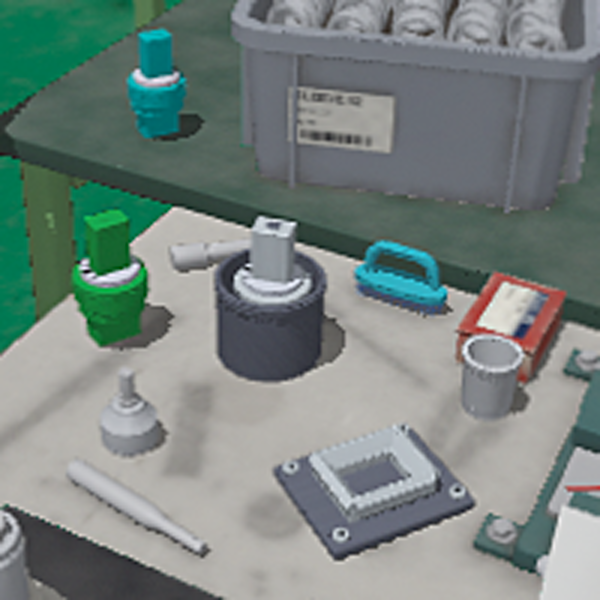

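```bash
python3 - <<'E'
import cv2,numpy as np
t=cv2.imread('pics/top0.png');s=cv2.imread('pics/side0.png')
def c(im,u,v,w,h,k): return cv2.resize(im[v:v+h,u:u+w],(w*k,h*k),interpolation=cv2.INTER_CUBIC)
def grid(p,u,v,k,st=10):
    for a in range(0,p.shape[1],st*k): cv2.putText(p,str(u+a//k),(a,9),0,.35,(0,0,255)); cv2.line(p,(a,0),(a,p.shape[0]),(0,0,255) ,1) if 0 else cv2.line(p,(a,10),(a,16),(0,0,255),1)
    for a in range(0,p.shape[0],st*k): cv2.putText(p,str(v+a//k),(0,a+4),0,.35,(0,0,255))
    return p
cv2.imwrite('pics/head.png',np.hstack([grid(c(t,336,186,40,50,10)[:,:],336,186,10),grid(c(s,300,196,40,50,10),300,196,10)]))
cv2.imwrite('pics/block.png',np.hstack([grid(c(t,395,175,50,50,8),395,175,8),grid(c(s,318,268,50,50,8),318,268,8)]))
E
```

```text
(no output)
```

View pics/head.png

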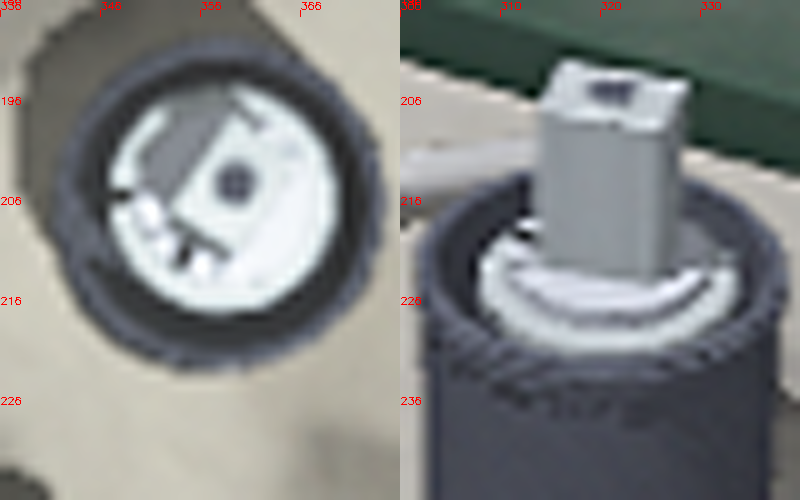

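View pics/block.png

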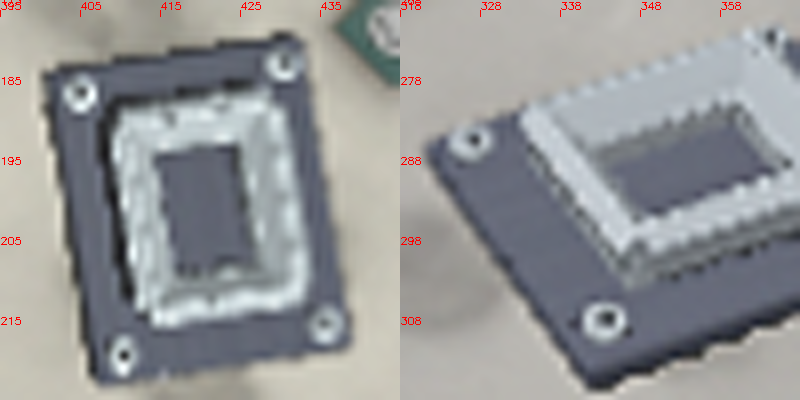

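```bash
cat > fit.py <<'E'
from h import *
from scipy.optimize import least_squares
np.set_printoptions(precision=4,suppress=True)
def fit(obs,x0,fixz=None,verb=True):
    # obs: (cam,(u,v),local xyz or None)
    def f(p):
        x,y,z,a=p; R=np.array([[np.cos(a),-np.sin(a),0],[np.sin(a),np.cos(a),0],[0,0,1]])
        return np.concatenate([proj(n,R@np.array(l)+[x,y,z if fixz is None else fixz])[0]-uv for n,uv,l in obs])
    r=least_squares(f,x0,loss='soft_l1'); 
    if verb: print(r.x,np.degrees(r.x[3]),'\n',r.fun.reshape(-1,2).tolist() and np.round(f(r.x).reshape(-1,2),1).tolist())
    return r.x
if __name__=='__main__':
    T=lambda u,v:('top',np.array([u/8-.5+395,v/8-.5+175])); S=lambda u,v:('side',np.array([u/3-.33+230,v/3-.33+130]))
    c=np.array([[56,46,10],[56,-46,10],[-56,-46,10],[-56,46,10]])/1e3
    obs=[(*T(*p),q) for p,q in zip([(45,75),(300,38),(350,345),(98,382)],c)]
    obs+=[(*S(*p),q) for p,q in zip([(402,425),(475,503),(336,557),(273,472)],np.roll(c,0,0))]
    fl=[np.array([22,15,10]),np.array([22,-15,10]),np.array([-22,-15,10]),np.array([-22,15,10])]
    for sh in range(4):
        o=[(n,uv,np.roll(c,sh,0)[i-4] if i>3 else q) for i,(n,uv,q) in enumerate(obs)]
        print(sh);fit(o,[.4,-.25,0,.1])
    T=lambda u,v:('top',np.array([u/10-.5+336,v/10-.5+186])); S=lambda u,v:('side',np.array([(u-400)/10-.5+300,v/10-.5+196]))
    t=np.array([[15,11,112],[15,-11,112],[-15,-11,112],[-15,11,112]])/1e3
    h=[0,0,.112]
    o=[(*T(235,183),h),(*S(610,90),h),(*T(172,207),t[3]),(*T(235,92),t[0])]
    for sh in range(4):
        print('h',sh); fit(o+[(*S(*p),q) for p,q in zip([(560,62),(690,83),(665,128),(540,112)],np.roll(t,sh,0))],[.4,-.1,0,-.5])
E
python3 fit.py
```

```text
0
[ 0.5167 -0.3273 -0.0062  0.1782] 10.208168878723244 
 [[-0.3, -0.6], [-0.2, -1.1], [0.6, -0.2], [-0.0, 0.5], [0.5, -0.1], [-0.0, 0.1], [-0.5, 0.4], [-1.0, -0.3]]
1
[ 0.5278 -0.3044 -0.0306 -1.2059] -69.09413705610382 
 [[22.0, -8.5], [1.5, 26.2], [-41.2, 1.3], [-21.0, -33.7], [-11.4, -1.1], [-1.1, 0.2], [13.6, 1.8], [0.6, -0.2]]
2
[ 0.5179 -0.3303 -0.0258  0.2112] 12.101691851132808 
 [[-0.9, 0.5], [-1.4, -1.0], [0.5, -0.9], [0.6, 0.8], [-20.8, 52.6], [-67.8, -2.3], [21.8, -37.0], [67.4, 17.3]]
3
[ 0.5193 -0.3334 -0.0418  0.2176] 12.46840535281724 
 [[-0.7, 0.8], [-1.8, -0.8], [0.4, -1.3], [0.8, 0.6], [24.8, 39.0], [-44.1, 33.0], [-20.6, -13.9], [43.2, -2.7]]
h 0Traceback (most recent call last):
  File "fit.py", line 26, in <module>
    print('h',sh); fit(o+[(*S(*p),q) for p,q in zip([(560,62),(690,83),(665,128),(540,112)],np.roll(t,sh,0))],[.4,-.1,0,-.5])
                   ~~~^^^^^^^^^^^^^^^^^^^^^^^^^^^^^^^^^^^^^^^^^^^^^^^^^^^^^^^^^^^^^^^^^^^^^^^^^^^^^^^^^^^^^^^^^^^^^^^^^^^^^^^
  File "fit.py", line 9, in fit
    r=least_squares(f,x0,loss='soft_l1');
    return func(*args, **kw
[... 1406 characters left out ...]
~~~~~^^^^^^^^^^^^^^^^^^^^^^^^^^^^^^
  File "fit.py", line 8, in f
    return np.concatenate([proj(n,R@np.array(l)+[x,y,z if fixz is None else fixz])[0]-uv for n,uv,l in obs])
                           ~~~~^^^^^^^^^^^^^^^^^^^^^^^^^^^^^^^^^^^^^^^^^^^^^^^^^^^
  File "h.py", line 16, in proj
    K,d,T=cal(n); W=np.linalg.inv(T); return cv2.projectPoints(np.atleast_2d(np.array(X,float)),cv2.Rodrigues(W[:3,:3])[0],W[:3,3],K,d)[0][:,0]
          ~~~^^^
  File "h.py", line 4, in cal
    c=imaging.get_calibration(n); K=np.array([[c['fx'],0,c['cx']],[0,c['fy'],c['cy']],[0,0,1]]); return K,np.array(c['distortion']),np.array(c['world_from_camera'])
ValueError: time passes only in moves, steps and waits
```

```bash
sed -i 's/^def cal/from functools import lru_cache\n@lru_cache\ndef cal/' h.py
python3 - <<'E'
s=open('fit.py').read()
s=s.replace("    for sh in range(4):\n        o=[(n,uv,np.roll(c,sh,0)[i-4] if i>3 else q) for i,(n,uv,q) in enumerate(obs)]\n        print(sh);fit(o,[.4,-.25,0,.1])","    fit(obs,[.5,-.3,0,.1]);fit(obs,[.5,-.3,0,.1],0.);fit(obs[:4],[.5,-.3,0,.1],0.)")
s=s.replace("[.4,-.1,0,-.5])","[.52,-.16,0,-.5])")
open('fit.py','w').write(s)
E
python3 fit.py
```

```text
[ 0.5167 -0.3273 -0.0062  0.1782] 10.208172657106791 
 [[-0.3, -0.6], [-0.2, -1.1], [0.6, -0.2], [-0.0, 0.5], [0.5, -0.1], [-0.0, 0.1], [-0.5, 0.4], [-1.0, -0.3]]
[ 0.5154 -0.3295  0.0023  0.183 ] 10.48285216417455 
 [[0.8, -0.2], [1.0, -0.9], [2.0, 0.1], [1.3, 1.0], [0.4, -1.5], [0.2, -1.3], [-0.4, -0.8], [-1.3, -1.5]]
[ 0.5153 -0.326   0.0003  0.1662] 9.523082425922398 
 [[-0.2, -0.5], [0.1, -0.7], [0.5, 0.4], [-0.4, 0.8]]
h 0
[ 0.4991 -0.1497  0.0042  0.0632] 3.6187775722726756 
 [[-0.3, -1.3], [0.7, 0.3], [2.0, 2.4], [-4.9, 2.2], [10.1, -0.4], [0.6, 2.2], [-9.2, 0.1], [-0.1, -3.2]]
h 1
[ 0.4975 -0.1513  0.005  -0.5394] -30.90594728874928 
 [[0.4, -0.6], [0.3, 0.5], [-0.1, -0.3], [-0.2, 1.2], [0.1, -0.1], [-0.2, -0.4], [0.1, 0.1], [-0.3, -0.2]]
h 2
[ 0.4983 -0.1461  0.0021 -1.834 ] -105.0800077139285 
 [[-1.7, -0.9], [-0.1, 0.3], [0.1, -9.0], [5.1, 5.7], [-0.1, -0.2], [-3.6, -2.4], [-0.5, 0.0], [2.3, 1.7]]
h 3
[ 0.4982 -0.1486  0.0032 -3.6957] -211.74963077564462 
 [[-0.7, -0.8], [0.2, 0.5], [12.4, -5.9], [-0.3, 15.5], [0.1, -0.1], [-0.3, -0.3], [-0.1, 0.2], [-0.4, -0.2]]
```

```bash
python3 - <<'E'
from h import *
np.set_printoptions(precision=3,suppress=True)
T=lambda u,v:('top',(180+u/2.85,130+v/2.85)); S=lambda u,v:('side',(230+u/3,130+v/3))
print('bin',tri([T(200,145),S(233,30)]),'turq',tri([T(75,210),S(155,35)]),'green',tri([T(446,340),S(108,218)]))
print('alu',tri([T(626,76),S(492,350)]),'valve',tri([T(578,352),S(126,375)]), 'turqbase', atz(*T(88,215),-0.0))
A=np.array([.216,.506,.231]);B=np.array([.4975,-.1513,.231])
print(proj('top',[A+(B-A)*f for f in np.linspace(0,1,6)]))
E
```

```text
bin [0.544 0.122 0.16 ] turq [0.492 0.242 0.11 ] green [ 0.38  -0.095  0.109]
alu [ 0.633 -0.265  0.052] valve [ 0.368 -0.22   0.053] turqbase [0.493 0.259 0.   ]
[[ 82.803 313.151]
 [135.363 291.966]
 [190.528 269.648]
 [247.402 246.562]
 [305.116 223.065]
 [362.825 199.503]]
```

View pics/top0.png

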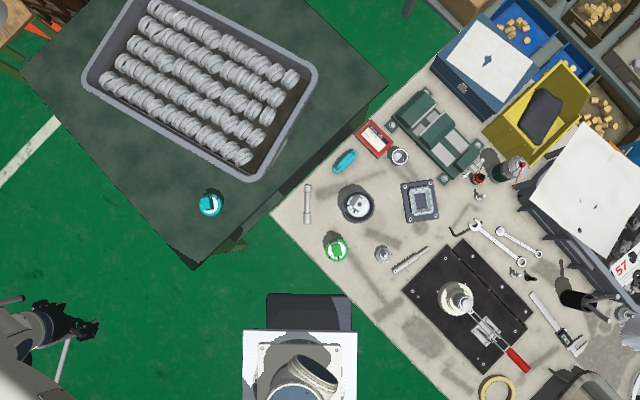

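apply_moves(
  motion=[
    {"linear":[281,-657,0],"roll":-7.8},
    {"linear":[281,-657,0],"roll":-7.8},
    {"linear":[281,-657,0],"roll":-7.8},
    {"linear":[281,-657,0],"roll":-7.8},
    {"linear":[281,-657,0],"roll":-7.8},
    {"linear":[281,-657,0],"roll":-7.8},
    {"linear":[281,-657,0],"roll":-7.8},
    {"linear":[281,-657,0],"roll":-7.8},
    {"linear":[281,-657,0],"roll":-7.8},
    {"linear":[281,-657,0],"roll":-7.8},
    {"linear":[281,-657,0],"roll":-7.8},
    {"linear":[281,-657,0],"roll":-7.8},
  ],
  hand=0,
)

```text
time_s: 2.0
ee_pos: [0.4519, -0.0479, 0.2316]
tool_rot: [0.266, 0.964, 0.0, 0.0]
ft_force: [1.1, 1.2, -0.6]
gripper_width: 1.001
finger_force: 0.0
```

apply_moves(
  motion=[
    {"linear":[45.5,-103.5,0],"roll":0},
    {"linear":[45.5,-103.5,0],"roll":0},
    {"linear":[45.5,-103.5,0],"roll":0},
    {"linear":[45.5,-103.5,-40],"roll":0},
    {"linear":[45.5,-103.5,-60],"roll":0},
    {"linear":[45.5,-103.5,-60],"roll":0},
    {"linear":[45.5,-103.5,-60],"roll":0},
  ],
)

```text
time_s: 2.7
ee_pos: [0.4971, -0.1489, 0.1719]
tool_rot: [0.266, 0.964, 0.0, 0.0]
ft_force: [-0.3, -1.0, 0.4]
gripper_width: 0.999
finger_force: 0.0
```

```bash
python3 - <<'E'
from h import *
import sys
np.set_printoptions(precision=4,suppress=True)
st=telemetry.get_state(); print(st['ee_pos'],st['tool_rot'],st['qpos'],st['ft_force'])
t=imaging.grab_frame('top');s=imaging.grab_frame('side')
cv2.imwrite('pics/t1.png',t);cv2.imwrite('pics/s1.png',s)
c=lambda im,u,v:cv2.resize(im[v:v+60,u:u+50],(400,480),interpolation=cv2.INTER_CUBIC)
cv2.imwrite('pics/h1.png',np.hstack([c(t,335,175),c(s,295,180)]))
print(proj('side',[st['ee_pos']]),proj('top',[st['ee_pos']]))
E
```

```text
[ 0.4971 -0.1489  0.1719] [0.2661 0.964  0.     0.    ] [-0.4529  0.231  -0.1696  1.1703  0.      0.0857] [-0.2686 -0.9716  0.4478]
[[320.7099 183.3851]] [[359.9608 201.6454]]
```

View pics/h1.png

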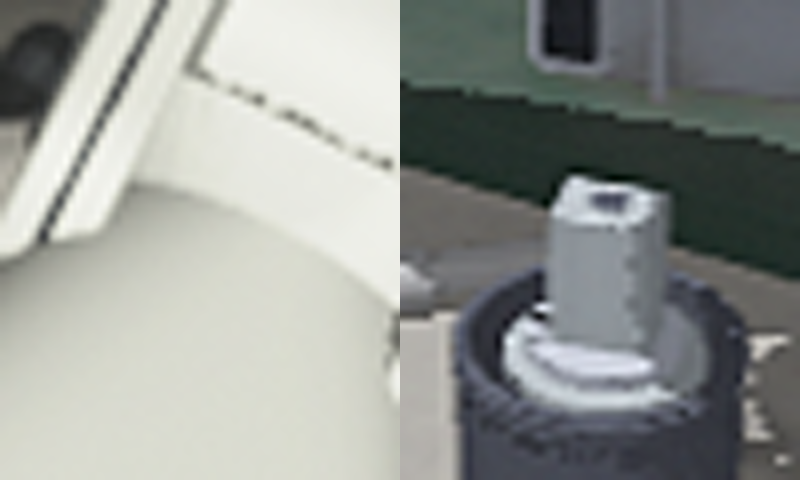

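apply_moves(
  motion=[
    {"linear":[0.4,-2.4,-40],"roll":0},
    {"linear":[0.4,-2.4,-70],"roll":0},
    {"linear":[0.4,-2.4,-90.5],"roll":0},
    {"linear":[0.4,-2.4,-90.5],"roll":0},
    {"linear":[0.4,-2.4,-90.5],"roll":0},
  ],
)

```text
time_s: 3.3
ee_pos: [0.4981, -0.1517, 0.0822]
tool_rot: [0.266, 0.964, -0.0, 0.001]
ft_force: [0.1, -0.2, 0.4]
gripper_width: 1.002
finger_force: 0.0
```

apply_moves(
  motion=[
    {"linear":[0,0,0],"roll":0},
    {"linear":[0,0,0],"roll":0},
    {"linear":[0,0,0],"roll":0},
    {"linear":[0,0,0],"roll":0},
    {"linear":[0,0,0],"roll":0},
    {"linear":[0,0,0],"roll":0},
    {"linear":[0,0,0],"roll":0},
    {"linear":[0,0,0],"roll":0},
    {"linear":[0,0,0],"roll":0},
    {"linear":[0,0,0],"roll":0},
  ],
  hand=1,
  force=80,
)

```text
time_s: 4.3
ee_pos: [0.4978, -0.1518, 0.0814]
tool_rot: [0.266, 0.964, -0.0, 0.001]
ft_force: [-0.3, -0.3, 6.4]
gripper_width: 0.245
finger_force: 78.0
```

apply_moves(
  motion=[
    {"linear":[0,0,10],"roll":0},
    {"linear":[0,0,30],"roll":0},
    {"linear":[0,0,60],"roll":0},
    {"linear":[0,0,100],"roll":0},
    {"linear":[0,0,100],"roll":0},
    {"linear":[0,0,100],"roll":0},
    {"linear":[0,0,100],"roll":0},
  ],
)

```text
time_s: 5.0
ee_pos: [0.4966, -0.1512, 0.1794]
tool_rot: [0.266, 0.964, 0.0, -0.001]
ft_force: [-0.1, -0.2, -5.9]
gripper_width: 0.248
finger_force: 78.0
```

```bash
python3 - <<'E'
from h import *
np.set_printoptions(precision=4,suppress=True)
st=telemetry.get_state(); print(st['time_s'],st['ee_pos'],st['tool_rot'],st['qpos'],st['ft_force'],st['moment'])
s=imaging.grab_frame('side'); u,v=proj('side',[st['ee_pos']])[0].astype(int);print(u,v)
c=cv2.resize(s[v-40:v+60,u-50:u+80],None,fx=6,fy=6,interpolation=cv2.INTER_CUBIC); cv2.imwrite('pics/h2.png',c)
E
```

```text
5.0 [ 0.4966 -0.1512  0.1794] [ 0.2662  0.9639  0.0003 -0.0013] [-0.4572  0.229  -0.1525  1.1919  0.      0.0817] [-0.061  -0.194  -5.9393] [0.0219 0.0419 0.0385]
320 180
```

View pics/h2.png

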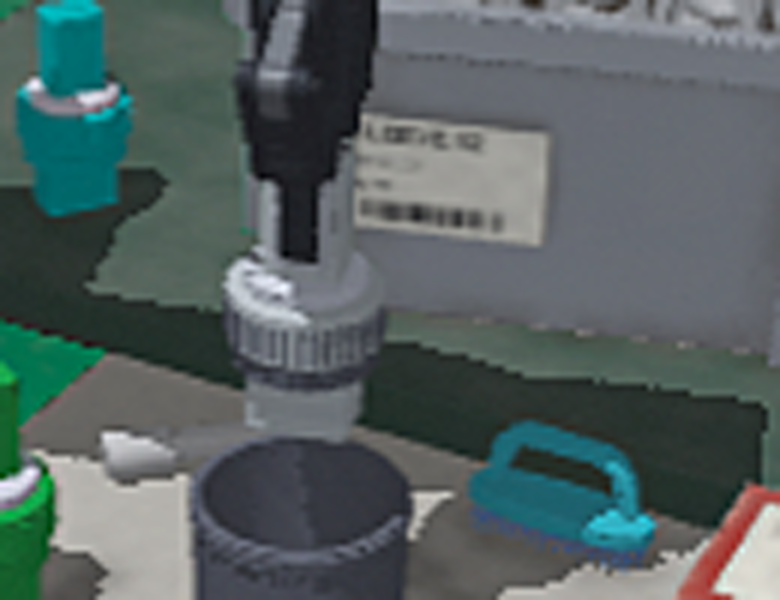

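```bash
python3 - <<'E'
from h import *
np.set_printoptions(precision=4,suppress=True)
T=lambda u,v,z:atz('top',(u/8-.5+395,v/8-.5+175),z)
for nm,P,z in(('screw',[(80,93),(285,63),(325,323),(123,356)],.012),('pocket',[(155,155),(238,143),(262,265),(178,278)],.012),('base',[(45,75),(300,38),(350,345),(98,382)],.01)):
    X=np.array([T(*p,z) for p in P]); a=X[0]-X[3]+X[1]-X[2]; b=X[0]-X[1]+X[3]-X[2]
    print(nm,X.mean(0),np.degrees(np.arctan2(a[1],a[0])),np.degrees(np.arctan2(-b[0],b[1])),np.linalg.norm(a)/2,np.linalg.norm(b)/2)
im=cv2.imread('pics/top0.png')[176:224,396:442]; 
g=cv2.cvtColor(im,cv2.COLOR_BGR2HSV); m=((g[...,1]>35)&(g[...,2]<150)&(g[...,0]>100)).astype(np.uint8)|0
m=cv2.morphologyEx(cv2.resize(m*255,None,fx=4,fy=4,interpolation=cv2.INTER_LINEAR),cv2.MORPH_CLOSE,np.ones((25,25)))
c=max(cv2.findContours((m>127).astype(np.uint8),0,1)[0],key=cv2.contourArea); r=cv2.minAreaRect(c); print(r)
u,v=np.array(r[0])/4-.5+.125+[396,176]; print((u,v),atz('top',(u,v),.01))
E
```

```text
screw [ 0.5155 -0.3273  0.012 ] 9.151224364752741 9.675989058778049 0.0921457026050069 0.07245674757857908
pocket [ 0.5149 -0.329   0.012 ] 11.013005924946436 9.391670594086197 0.043382013773082435 0.02970372773209531
base [ 0.5153 -0.326   0.01  ] 9.667173914184708 9.188131203490451 0.10849601214794467 0.09026452107658284
((95.89303588867188, 106.05491638183594), (169.7718505859375, 128.71641540527344), 81.25383758544922)
(np.float64(419.59825897216797), np.float64(202.13872909545898)) [ 0.5112 -0.3267  0.01  ]
```

apply_moves(
  motion=[
    {"linear":[4,-40,0],"roll":8},
    {"linear":[8,-80,0],"roll":16},
    {"linear":[12,-120,0],"roll":24},
    {"linear":[17,-155,0],"roll":32},
    {"linear":[18.9,-176,0],"roll":40.4},
    {"linear":[18.9,-176,0],"roll":40.4},
    {"linear":[18.9,-176,-30],"roll":40.4},
    {"linear":[18.9,-176,-60],"roll":40.4},
    {"linear":[18.9,-176,-60],"roll":40.4},
    {"linear":[18.9,-176,-60],"roll":40.4},
    {"linear":[18.9,-176,-60],"roll":40.4},
  ],
)

```text
time_s: 6.15
ee_pos: [0.517, -0.3277, 0.1222]
tool_rot: [-0.083, 0.997, -0.001, 0.001]
ft_force: [-0.6, -0.5, -4.4]
gripper_width: 0.247
finger_force: 79.2
```

```bash
python3 - <<'E'
from h import *
np.set_printoptions(precision=4,suppress=True)
st=telemetry.get_state(); q=st['tool_rot'];print(st['time_s'],st['ee_pos'],q,2*np.degrees(np.arctan2(q[1],q[0]))-180,st['qpos'],st['ft_force'],st['moment'])
s=imaging.grab_frame('side'); 
c=cv2.resize(s[230:330,300:420],None,fx=6,fy=6,interpolation=cv2.INTER_CUBIC); cv2.imwrite('pics/h3.png',c)
E
```

```text
6.15 [ 0.517  -0.3277  0.1222] [-0.0829  0.9966 -0.0006  0.0006] 9.51180765353459 [-0.702   0.4107 -0.0342  1.1242  0.     -0.868 ] [-0.5881 -0.5197 -4.4109] [-0.035   0.038   0.0008]
```

View pics/h3.png

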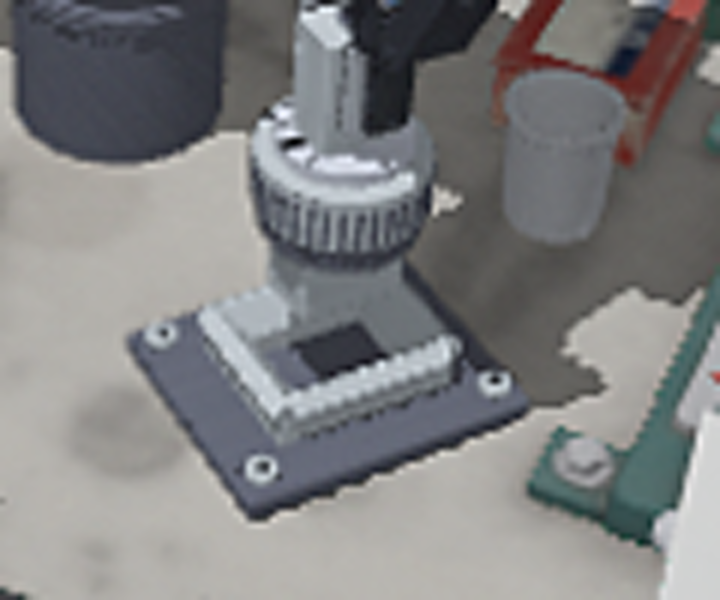

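apply_moves(
  motion=[
    {"linear":[-1,0.3,-5],"roll":0},
    {"linear":[-1,0.3,-10],"roll":0},
    {"linear":[-1,0.3,-15],"roll":0},
    {"linear":[-1,0.3,-19],"roll":0},
    {"linear":[-1,0.3,-22],"roll":0},
    {"linear":[-1,0.3,-25],"roll":0},
    {"linear":[-1,0.3,-27],"roll":0},
    {"linear":[-1,0.3,-27],"roll":0},
  ],
)

```text
time_s: 7.0
ee_pos: [0.5153, -0.3272, 0.0935]
tool_rot: [-0.083, 0.997, 0.0, -0.0]
ft_force: [0.1, 0.3, -5.8]
gripper_width: 0.25
finger_force: 79.5
```

Foot underside is near 18 mm, at the mouth of the straight part, with no contact. Continuing down.

apply_moves(
  motion=[
    {"linear":[0,0,-2],"roll":0},
    {"linear":[0,0,-4],"roll":0},
    {"linear":[0,0,-6],"roll":0},
    {"linear":[0,0,-7],"roll":0},
    {"linear":[0,0,-7],"roll":0},
  ],
)

```text
time_s: 7.5
ee_pos: [0.5154, -0.3272, 0.0866]
tool_rot: [-0.083, 0.997, 0.0, -0.0]
ft_force: [1.8, 0.6, -5.0]
gripper_width: 0.245
finger_force: 79.5
```

apply_moves(
  motion=[
    {"linear":[0,0,-1],"roll":0},
    {"linear":[0,0,-2],"roll":0},
    {"linear":[0,0,-2.5],"roll":0},
    {"linear":[0,0,-2.5],"roll":0},
  ],
)

```text
time_s: 7.9
ee_pos: [0.5155, -0.3274, 0.0854]
tool_rot: [-0.083, 0.997, -0.0, 0.0]
ft_force: [-1.8, 2.3, 5.4]
gripper_width: 0.25
finger_force: 81.0
```

apply_moves(
  motion=[
    {"linear":[0,0,0],"roll":0},
    {"linear":[0,0,0],"roll":0},
    {"linear":[0,0,0],"roll":0},
    {"linear":[0,0,0],"roll":0},
    {"linear":[0,0,0],"roll":0},
    {"linear":[0,0,0],"roll":0},
  ],
  hand=0,
)

```text
time_s: 8.5
ee_pos: [0.5154, -0.3273, 0.0842]
tool_rot: [-0.083, 0.997, 0.0, -0.0]
ft_force: [0.7, -0.6, 0.2]
gripper_width: 1.001
finger_force: 0.0
```

```bash
python3 - <<'E'
from h import *
np.set_printoptions(precision=4,suppress=True)
for p,z in(((120,190),.068),((180,258),.074),((215,240),.074)):
    d=(atz('top',(336+p[0]/10-.5,186+p[1]/10-.5),z)-[.4975,-.1513,z])*1000; print(p,d[:2],np.hypot(*d[:2]),'head-frame deg',(np.degrees(np.arctan2(d[1],d[0]))+30.9)%360)
E
```

```text
(120, 190) [-0.3479 27.9896] 27.991800115415504 head-frame deg 121.61209201539432
(180, 258) [-18.4559  12.2196] 22.134614665499985 head-frame deg 177.3915289910727
(215, 240) [-13.5604   3.0619] 13.901743268934258 head-frame deg 198.17619192037756
```

apply_moves(
  motion=[
    {"linear":[0,0,-10],"roll":0},
    {"linear":[0,0,-20],"roll":0},
    {"linear":[0,0,-27],"roll":0},
    {"linear":[0,0,-31],"roll":0},
    {"linear":[0,0,-32],"roll":0},
    {"linear":[0,0,-32],"roll":0},
  ],
)

```text
time_s: 9.1
ee_pos: [0.5153, -0.3273, 0.0521]
tool_rot: [-0.083, 0.997, 0.0, -0.0]
ft_force: [0.4, -1.0, -0.1]
gripper_width: 1.001
finger_force: 0.0
```

apply_moves(
  motion=[
    {"linear":[0,0,-1],"roll":0},
    {"linear":[0,0,-1],"roll":0},
    {"linear":[0,0,-1],"roll":0},
    {"linear":[0,0,-1],"roll":0},
    {"linear":[0,0,-1],"roll":0},
    {"linear":[0,0,-1],"roll":0},
    {"linear":[0,0,-1],"roll":0},
    {"linear":[0,0,-1],"roll":0},
  ],
  hand=1,
  force=50,
)

```text
time_s: 9.9
ee_pos: [0.5155, -0.3275, 0.0519]
tool_rot: [-0.083, 0.997, -0.0, 0.0]
ft_force: [-1.6, 0.2, 5.6]
gripper_width: 0.684
finger_force: 53.4
```

```bash
python3 - <<'E'
from h import *
np.set_printoptions(precision=4,suppress=True)
st=telemetry.get_state(); print(st['time_s'],st['ee_pos'],st['ft_force'],st['moment'],st['gripper_width'],st['finger_force'])
s=imaging.grab_frame('side'); 
c=cv2.resize(s[230:330,300:420],None,fx=6,fy=6,interpolation=cv2.INTER_CUBIC); cv2.imwrite('pics/h4.png',c)
E
```

```text
9.9 [ 0.5155 -0.3275  0.0519] [-1.5872  0.2189  5.6248] [0.0341 0.2381 0.0116] 0.683653895921018 53.36398780345917
```

View pics/h4.png

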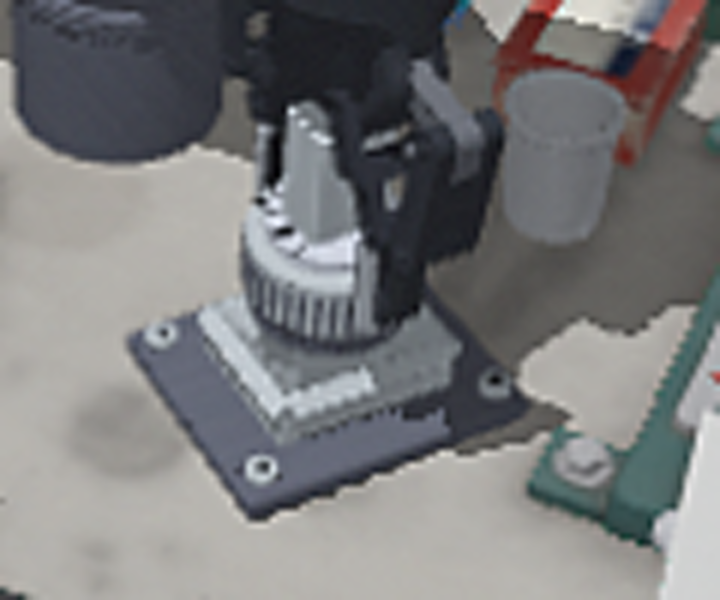

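apply_moves(
  motion=[
    {"linear":[0,0,0],"roll":4},
    {"linear":[0,0,0],"roll":8},
    {"linear":[0,0,0],"roll":12},
    {"linear":[0,0,0],"roll":16},
    {"linear":[0,0,0],"roll":20},
    {"linear":[0,0,0],"roll":24},
    {"linear":[0,0,0],"roll":28},
    {"linear":[0,0,0],"roll":32},
    {"linear":[0,0,0],"roll":32},
  ],
)

```text
time_s: 10.85
ee_pos: [0.5159, -0.3273, 0.0519]
tool_rot: [-0.356, 0.935, -0.0, 0.001]
ft_force: [1.0, 1.1, 4.6]
gripper_width: 0.681
finger_force: 53.5
```

```bash
python3 -c "
from h import *
st=telemetry.get_state();print(st['ee_pos'],st['moment'],st['qpos'])"
```

```text
[ 0.51591592 -0.32734805  0.05194943] [ 0.26217108 -0.08614619  0.04180228] [-7.02950027e-01  4.61532340e-01 -1.44028530e-01  9.63790534e-01
  6.05286175e-04 -1.43029704e+00]
```

apply_moves(
  motion=[
    {"linear":[0,0,0],"roll":4},
    {"linear":[0,0,0],"roll":8},
    {"linear":[0,0,0],"roll":12},
    {"linear":[0,0,0],"roll":16},
    {"linear":[0,0,0],"roll":20},
    {"linear":[0,0,0],"roll":24},
    {"linear":[0,0,0],"roll":28},
    {"linear":[0,0,0],"roll":29},
    {"linear":[0,0,0],"roll":29},
    {"linear":[0,0,0],"roll":29},
  ],
)

```text
time_s: 11.85
ee_pos: [0.5156, -0.3272, 0.052]
tool_rot: [-0.577, 0.816, -0.0, 0.0]
ft_force: [0.0, 1.9, 6.0]
gripper_width: 0.681
finger_force: 53.6
```

```bash
python3 -c "
from h import *
st=telemetry.get_state();q=st['tool_rot'];print(st['ee_pos'],st['moment'],st['ft_force'],st['qpos'],2*np.degrees(np.arctan2(q[1],q[0]))-180)
s=imaging.grab_frame('side'); 
cv2.imwrite('pics/h5.png',cv2.resize(s[230:330,300:420],None,fx=6,fy=6,interpolation=cv2.INTER_CUBIC))"
```

```text
[ 0.51564513 -0.32717793  0.05197158] [0.41640043 0.19079752 0.00775921] [0.00625455 1.85913741 5.99527061] [-7.02941993e-01  4.61370541e-01 -1.44247492e-01  9.64286046e-01
  4.35190743e-04 -1.93409890e+00] 70.54010594731312
```

View pics/h5.png

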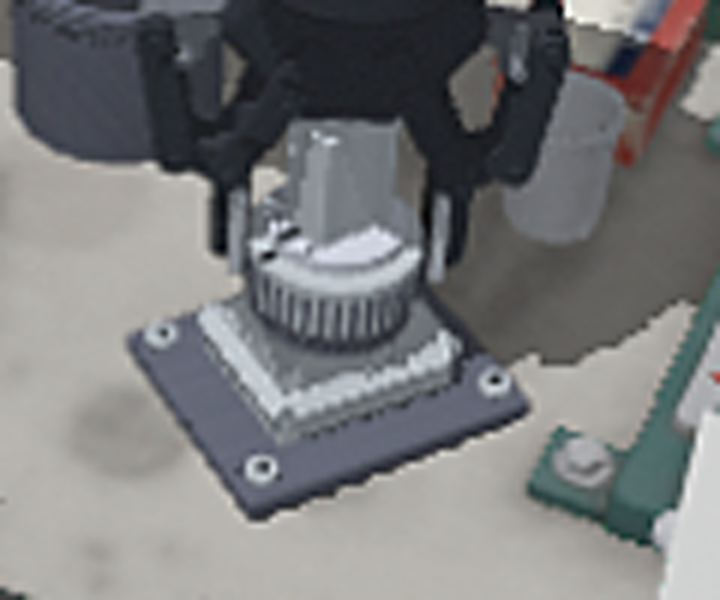

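apply_moves(
  motion=[
    {"linear":[0,0,0],"roll":0},
    {"linear":[0,0,0],"roll":0},
    {"linear":[0,0,0],"roll":0},
    {"linear":[0,0,0],"roll":0},
    {"linear":[0,0,0],"roll":0},
    {"linear":[0,0,0],"roll":0},
  ],
  hand=0,
)

```text
time_s: 12.5
ee_pos: [0.5153, -0.3273, 0.0512]
tool_rot: [-0.577, 0.817, 0.0, -0.0]
ft_force: [-0.4, -0.3, 1.0]
gripper_width: 1.003
finger_force: 0.0
```

apply_moves(
  motion=[
    {"linear":[0,0,20],"roll":0},
    {"linear":[0,0,60],"roll":0},
    {"linear":[0,0,110],"roll":0},
    {"linear":[0,0,160],"roll":0},
    {"linear":[0,0,190],"roll":0},
    {"linear":[-30,40,190],"roll":0},
    {"linear":[-60,80,190],"roll":0},
    {"linear":[-90,120,190],"roll":0},
    {"linear":[-120,160,190],"roll":0},
    {"linear":[-140,200,190],"roll":0},
    {"linear":[-140,240,190],"roll":0},
    {"linear":[-140,240,190],"roll":0},
  ],
)

```text
time_s: 13.7
ee_pos: [0.3742, -0.0838, 0.242]
tool_rot: [-0.579, 0.816, -0.0, 0.001]
ft_force: [-0.3, -0.7, -0.7]
gripper_width: 0.998
finger_force: 0.0
```

```bash
python3 - <<'E'
from h import *
np.set_printoptions(precision=3,suppress=True,linewidth=220)
t=imaging.grab_frame('top'); s=imaging.grab_frame('side'); cv2.imwrite('pics/t9.png',t);cv2.imwrite('pics/s9.png',s)
for n in('top','side'):
  for l in('clutch_head','holding_block','valve_body','alu_cup'): print(n,l,[(np.round(d['extent']).astype(int).tolist(),round(d['conf'],2)) for d in imaging.recognise(n,l)])
# polar brightness (head frame yaw 9.5): radius 27 at collar top z=.072, 22.5 at disc z=.078, both cameras
g={'top':cv2.cvtColor(t,6),'side':cv2.cvtColor(s,6)}
a=np.arange(90,275,6)
print('a   ',a)
for n in g:
  for r,z in((.0275,.072),(.0225,.078)):
    w=np.radians(a+9.5); P=np.stack([.5155+r*np.cos(w),-.3273+r*np.sin(w),np.full(len(a),z)],1); uv=proj(n,P).astype(np.float32)
    print(n,r,cv2.remap(g[n],uv[:,:1],uv[:,1:],cv2.INTER_LINEAR)[:,0])
u,v=proj('top',[[.5155,-.3273,.075]])[0].astype(int); print(u,v); print(g['top'][v-16:v+17,u-16:u+17])
E
```

```text
top clutch_head [([197, 196, 26, 23], 0.9), ([412, 188, 24, 24], 0.81)]
top holding_block [([400, 181, 40, 40], 0.9)]
top valve_body [([378, 244, 17, 19], 0.6)]
top alu_cup [([390, 150, 18, 19], 0.55)]
side clutch_head [([270, 140, 23, 37], 0.88), ([257, 199, 22, 47], 0.68), ([339, 243, 33, 48], 0.66)]
side holding_block [([319, 282, 71, 34], 0.82)]
side valve_body [([263, 254, 17, 25], 0.72), ([342, 245, 31, 49], 0.36)]
side alu_cup [([381, 244, 26, 28], 0.64)]
a    [ 90  96 102 108 114 120 126 132 138 144 150 156 162 168 174 180 186 192 198 204 210 216 222 228 234 240 246 252 258 264 270]
top 0.0275 [214 211 224 219 225 225 234 236 226 232 227 230 235 231 233 197  83 174 236 229 224 222 224 225 209 210 213 204 210 211 207]
top 0.0225 [195 220 205 206 226 210 191 198 232 234 234 186 224 245 217 149 102 193 240 233 200 199 226 232 223 226 223 212 224 228 226]
side 0.0275 [148 172 191 178 184 184 186 189 188 188 191 192 188 193 198 169  50 134 198 197 197 196 198 197 197 194 195 193 194 201 194]
side 0.0225 [144 145 155 174 190 187 159 176 186 197 197 183 157 176 204 171  82 107 177 207 200 155 193 214 211 210 207 207 208 211 210]
424 198
[[129  70  69 ... 150 135 102]
 [ 81  74  83 ... 161 147 135]
 [100  69  51 ... 169 158 147]
 ...
 [101 105  77 ... 162 194 194]
 [100 103 105 ... 146 190 195]
 [101 101 104 ... 114 175 194]]
```

```bash
python3 - <<'E'
from h import *
np.set_printoptions(precision=4,suppress=True)
o=[]
for n,f in(('top','t9'),('side','s9')):
    g=cv2.cvtColor(cv2.imread(f'pics/{f}.png'),6).astype(float); u,v=proj(n,[[.5155,-.3273,.122]])[0]; i,j=int(round(u)),int(round(v))
    w=g[j-3:j+4,i-4:i+5]; k=np.clip(np.median(w)-25-w,0,None); yy,xx=np.mgrid[j-3:j+4,i-4:i+5]; c=((k*xx).sum()/k.sum(),(k*yy).sum()/k.sum())
    print(n,(u,v),c); o.append((n,c))
print(tri(o), 'green/head check before: hole top/side ->', tri([('top',(359,203.8)),('side',(320.5,204.5))]))
E
```

```text
top (np.float64(428.5490836174455), np.float64(197.11200661599426)) (np.float64(428.52454991816694), np.float64(197.61456628477904))
side (np.float64(356.6185423400142), np.float64(247.68030241053364)) (np.float64(357.0471794871795), np.float64(247.84205128205127))
[ 0.5152 -0.3276  0.1218] green/head check before: hole top/side -> [ 0.4964 -0.1505  0.1179]
```

The top of the tang measures 0.1218 m high, against 0.122 m expected when fully seated. The head is upright and the pointer is on the wide stop mark, so I'm handing it in.

```bash
python3 -c "
from rig import ticket
print(ticket.job_done())"
```

```text
the job is handed in; nothing more can be done
None
```

The clutch head is seated upright in the holding block with its collar clicked to the wide stop mark and released; the job was handed in at about 14 s, with the valve body and aluminium cup left standing where they were (verdict not shown).

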